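Seat the long-toed beam clamp in the retaining block

ROBOT

A 6-joint arm with a two-finger parallel gripper is mounted at the origin on the work surface. World frame = base frame: x ahead of the robot, y to its left, z up, the work surface at z = 0. Lengths are in mm, angles in degrees, forces in N, time in s.
With the tool pointing down it reaches from about 325 to 900 mm from the base axis. Payload 6.1 kg.
Tool frame: the origin (TCP) lies on the centre line of the jaws, within the pads' length; the fingertips stand 25 mm ahead of it and the grasp point (between the pads) lies 6 mm ahead of it; z points along the fingers, y is the direction in which the jaws open and shut (so a half turn about z gives the same grasp; the last joint's range is limited). The gripper opens to 85 mm and grips with 20 to 120 N. Pads are 22 mm wide; open, the fingers measure 114 mm over their backs; the gripper's body (76 mm by 85 mm) begins 54 mm behind the grasp point. The pads swing forward as they close: fully open they stand 13 mm farther back than shut.
Start: joints at [-73.459, 12.628, 87.462, -0, 79.91, -7.225], TCP at [251.872, -571.994, 256.3] pointing down, gripper open.
Joint ranges: [-170.65, 170.65], [-52.31, 119.04], [5.05, 147.46], [-71.25, 251.25], [11.57, 151.72], [-153.62, 153.62]. Speed limits (degrees/s): [147.25, 147.25, 172.46, 180, 180, 180].

INTERFACE

Orientations are given as a 3x3 rotation matrix whose columns are the frame's x, y, z axes.
In Python, from bench import manip gives the robot as it stands. The module is installed in compiled form; this text tells all that it offers. Calls block until the motion is done:
- manip.reach(position, orientation): joint-space move of the TCP to a pose.
- manip.movel(position, ori=None, max_speed=150, f_stop=None): straight line of the TCP; ori=None keeps the orientation; max_speed is the mean speed in mm/s. With f_stop (N) it stops when the force on the tool has changed by that much, and returns True; else False.
- manip.movej(angles): joint-space move.
- manip.gripper_to(opening, strength=None): finger opening in mm; strength is the grip in N (None keeps the last); returns when the fingers have stopped.
- manip.wait(seconds).
- manip.ik(position, orientation): joint angles nearest the present ones, or None.
- manip.snapshot(name): name is "side" or "top"; returns (picture, depth): 420x560x3 uint8, red, green, blue; 420x560 float32, mm along the optical axis (not along the pixel's ray), 0 where there is no reading.
- manip.get_calibration(name): a dict with "fx", "fy", "cx", "cy" (pixels), "cam_to_world" (4x4, takes a point from camera to world coordinates). Camera axes: x right, y down, z forward; pixel columns grow to the right and rows downward; lengths in mm; the calibration is good to about 2 mm. A picture is of the moment at which its call begins. get_calibration takes no time and is no camera call.
A pose or a line that the arm cannot do raises manip.MotionError and nothing moves.
- manip.job_done(): hands the job in, once; it reports no verdict.
Readings, each from a call of its own:
- manip.get_t(): time.
- manip.get_qpos(): joint angles.
- manip.get_joint_vel(): joint speeds.
- manip.get_joint_torque(): joint torques, N m.
- manip.get_ee_pos(): TCP position.
- manip.get_eef_rot(): TCP orientation.
- manip.get_contact_force(): force on the tool from outside, world axes, zero at the start.
- manip.get_torque(): the same for the moment, N m.
- manip.get_opening(): finger opening in mm.
Only numpy, scipy, OpenCV 4.12 (cv2) and the standard library are available. Lean on these libraries where they do the work, as an engineer would, in place of code of your own. Each camera call takes 0.05 s, during which the arm holds its last target. There are 200 camera calls.

TASK

Take the beam clamp with the single long, narrow toe and slide it toe first under the overhang of the dark steel retaining block until the toe is fully home against the back of the pocket. Leave it standing flat and straight on the cage floor and let go of it; leave the other two clamps where they are.

Things in the scene. Friction and masses are not known exactly. Their poses are not given: they have to be found in the camera images.
- long_clamp: Clamp to seat: galvanised, loose, up to 0.75 kg, on a flat foot 100 x 40 x 12 mm. Origin: foot's underside, mid length and width; z up, x towards the toe. Toe tip at x = 50 mm. Upright jaw block on the foot, centred at x = -25 mm, 36 mm along x, 28 mm along y, top at z = 70 mm (bolt end to 80 mm): pinch it across y. The toe sticks out 57 mm past the jaw.
- block: Dark steel retaining block fixed on the floor, 60 x 88 x 36 mm; a rib (top 50 mm) marks its closed end. Origin: on the floor, middle of the pocket mouth; x level into the pocket, z up. Pocket 60 mm wide (y -30 to 30), 24 mm high under a 12 mm thick overhang that reaches out to the mouth, 45 mm deep (back wall at x = 45 mm). Mouth faces roughly world -y.
- fork_clamp: Bystander clamp, same jaw block and foot thickness, but a broad forked toe: foot 100 x 76 mm with two 26 mm wide prongs, too wide for the pocket. Origin: foot's underside, mid length and width; x towards the prongs; jaw at x = -25 mm. Leave in place.
- stub_clamp: Bystander clamp, same jaw block and foot thickness, but hardly any toe: foot only 60 x 40 mm. Origin: foot's underside, mid length and width; x towards the toe; jaw at x = -7 mm. Leave in place.
Mind the look-alikes: they are no part of the job. Leave any orange or red look-alike of the long_clamp alone.

How it is judged (in metres and radians):
At the end, for the whole second after the job is handed in: The long-toed clamp rests flat on the floor (tilt under 6 degrees, underside within 6 mm of the floor) with its toe in the pocket under the overhang: toe tip within 12 mm of the back wall, within 15 mm of the pocket's centre line, straight to within 10 degrees, at rest (x of long_clamp in the frame of block above -0.017 m and y of long_clamp in the frame of block between -0.015 and 0.015 m and z of long_clamp in the frame of block below 0.006 m and angle between the x axis of long_clamp and the x axis of block, either way round below 0.18 rad and angle between long_clamp's own z axis and vertical below 0.1 rad and linear speed of long_clamp below 0.02 m/s); the robot touches nothing.
It fails at once if the forked clamp is moved more than 30 mm or tipped over (distance of fork_clamp from where it was at the start of the episode above 0.03 m or angle between fork_clamp's own z axis and vertical above 0.5 rad).
It fails at once if the stub-toed clamp is moved more than 30 mm or tipped over (distance of stub_clamp from where it was at the start of the episode above 0.03 m or angle between stub_clamp's own z axis and vertical above 0.5 rad).
It also fails if it takes over 38 s, if anything falls off the work surface, if the arm or the gripper's body presses on something with over 40 N, if the wrist force passes 120 N, or if a joint passes its speed limit or range.

## Working session

There is one attempt and no reset: what is moved stays moved. The work goes in short steps, each a Python script; the robot and the scene stay as the last script left them, time stands still between calls to the robot, and variables do not carry over. Pictures are saved under pics/ and viewed, about 8 in all and at most 12, crops included, and the job is handed in when it is done.

```bash
mkdir -p pics
cat > h.py <<'E'
import numpy as np, cv2
from bench import manip as m
def snap(n):
    p,d=m.snapshot(n); c=m.get_calibration(n)
    v,u=np.mgrid[0:420,0:560]; 
    P=np.stack([(u-c['cx'])/c['fx']*d,(v-c['cy'])/c['fy']*d,d,np.ones_like(d)],-1)@np.array(c['cam_to_world']).T
    W=P[...,:3]; W[d==0]=np.nan
    np.savez(f'{n}.npz',p=p,W=W); return p,W
def save(name,p,crop=None,k=1):
    if crop: u0,v0,u1,v1=crop; p=p[v0:v1,u0:u1]
    cv2.imwrite(f'pics/{name}.png',cv2.resize(p[...,::-1],None,fx=k,fy=k,interpolation=cv2.INTER_CUBIC))
E
python3 - <<'E'
from h import *
for n in('top','side'):
    p,W=snap(n); save(n+'0',p,k=1.4); c=m.get_calibration(n); print(n,c['fx'],np.round(c['cam_to_world'],2))
print(m.get_t())
E
```

```text
top 405.01911964387233 [[-3.0000e-02 -9.9000e-01  1.4000e-01  4.3511e+02]
 [-1.0000e+00  3.0000e-02  1.0000e-02 -8.7340e+01]
 [-1.0000e-02 -1.4000e-01 -9.9000e-01  8.7095e+02]
 [ 0.0000e+00  0.0000e+00  0.0000e+00  1.0000e+00]]
side 487.7245758361884 [[-9.7000e-01 -1.8000e-01  1.5000e-01  4.0470e+02]
 [-2.4000e-01  7.3000e-01 -6.4000e-01  5.1604e+02]
 [ 1.0000e-02 -6.5000e-01 -7.6000e-01  7.6737e+02]
 [ 0.0000e+00  0.0000e+00  0.0000e+00  1.0000e+00]]
0.1
```

View pics/top0.png

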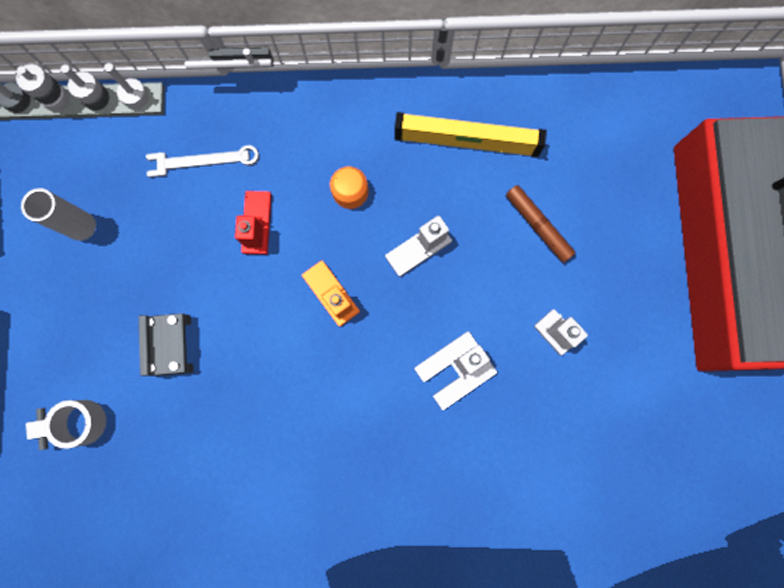

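View pics/side0.png

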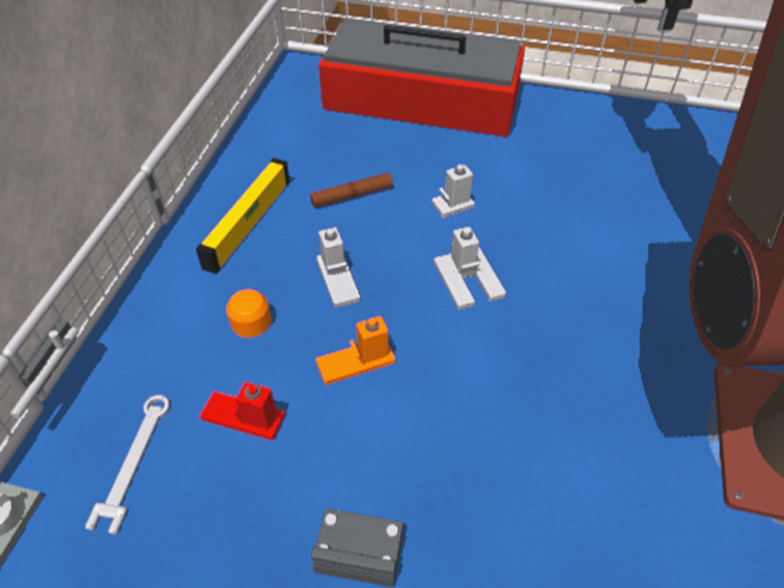

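Top picture (800-scale): the grey long clamp is at (420,245), the fork clamp at (458,368) and the stub clamp at (562,332). The orange (330,293) and red (255,222) ones are look-alikes. The block is at (165,345), with its rib on the left and its mouth facing right (world -y). The one at (420,245) fits: galvanised, with a single long narrow toe pointing left and down. I'll confirm it in a crop and measure.

Run:
```python
from h import *
z=np.load('top.npz'); p,W=z['p'],z['W']
save('crop1',p,(90,130,360,310),2.9)
hsv=cv2.cvtColor(p,cv2.COLOR_RGB2HSV)
def rep(name,u0,v0,u1,v1,zlo,zhi):
    w=W[v0:v1,u0:u1].reshape(-1,3); s=hsv[v0:v1,u0:u1,1].reshape(-1)
    k=(s<110)&(w[:,2]>zlo)&(w[:,2]<zhi); q=w[k]
    r=cv2.minAreaRect(q[:,:2].astype(np.float32)); print(name,k.sum(),np.round(r[0],1),np.round(r[1],1),round(r[2],1),'meanz',q[:,2].mean().round(1)); print(np.round(cv2.boxPoints(r)).tolist())
rep('long foot',268,148,330,203,6,20)
rep('long jaw',268,148,330,203,55,75)
rep('fork jaw',290,230,362,300,55,75); rep('fork foot',290,230,362,300,6,20)
rep('stub',378,215,425,260,6,20)
rep('block top',90,215,145,278,29,41); rep('rib',90,215,145,278,44,60)
for n,(u,v) in dict(floor=(260,250),mugtop=(40,302),floor2=(160,250)).items(): print(n,W[v,u].round(1))
for n,(a,b,c,d) in dict(mug=(15,275,80,325)).items():
    w=W[b:d,a:c].reshape(-1,3); w=w[w[:,2]>20]; print(n,w.min(0),w.max(0))
z=np.load('side.npz'); p,W=z['p'],z['W']; hsv=cv2.cvtColor(p,cv2.COLOR_RGB2HSV)
rep('S long foot',220,155,265,222,6,20); rep('S long jaw',220,155,265,222,55,75); rep('S block top',215,355,295,419,29,41)
rep('S rib',215,355,295,419,44,60)
```

```text
long foot 523 [ 641.4 -127.7] [ 40.1 100. ] 32.6 meanz 12.8
[[598.0, -96.0], [651.0, -181.0], [685.0, -159.0], [631.0, -75.0]]
long jaw 222 [ 655.1 -148.4] [28.6 35.9] 32.0 meanz 69.7
[[633.0, -141.0], [653.0, -171.0], [677.0, -156.0], [658.0, -126.0]]
fork jaw 230 [ 465.1 -197.7] [27.8 36.4] 32.2 meanz 70.2
[[444.0, -190.0], [463.0, -221.0], [487.0, -206.0], [467.0, -175.0]]
fork foot 1087 [ 452.  -176.6] [ 75.3 100.1] 32.3 meanz 12.6
[[393.0, -154.0], [447.0, -239.0], [511.0, -199.0], [457.0, -114.0]]
stub 222 [ 504.5 -333.2] [59.6 40.2] 38.1 meanz 12.4
[[469.0, -336.0], [493.0, -367.0], [540.0, -331.0], [516.0, -299.0]]
block top 998 [502.5 249.7] [88.  50.9] 3.5 meanz 36.8
[[457.0, 272.0], [460.0, 222.0], [548.0, 227.0], [545.0, 278.0]]
rib 299 [502.5 260.5] [86.3 50.1] 3.6 meanz 50.0
[[458.0, 283.0], [461.0, 233.0], [547.0, 238.0], [544.0, 288.0]]
floor [486.3 -39.2   4.5]
mugtop [391.7 415.4  24.5]
floor2 [493.  176.1   0.7]
mug [354.41643659 351.42016228  20.06031661] [423.97600501 447.95323065  49.84860525]
S long foot 527 [ 642.9 -125.9] [ 40.2 102.1] 32.8 meanz 12.3
[[598.0, -94.0], [654.0, -180.0], [687.0, -158.0], [632.0, -72.0]]
S long jaw 221 [ 656.1 -146.5] [28.  37.7] 33.0 meanz 67.7
[[634.0, -138.0], [655.0, -170.0], [678.0, -155.0], [658.0, -123.0]]
S block top 1729 [503.6 256.1] [88.6 61.1] 4.3 meanz 36.2
[[457.0, 283.0], [462.0, 222.0], [550.0, 229.0], [545.0, 290.0]]
S rib 566 [499.6 279.4] [88.1 42.4] 26.6 meanz 49.7
[[451.0, 279.0], [470.0, 241.0], [548.0, 280.0], [529.0, 318.0]]
```

View pics/crop1.png

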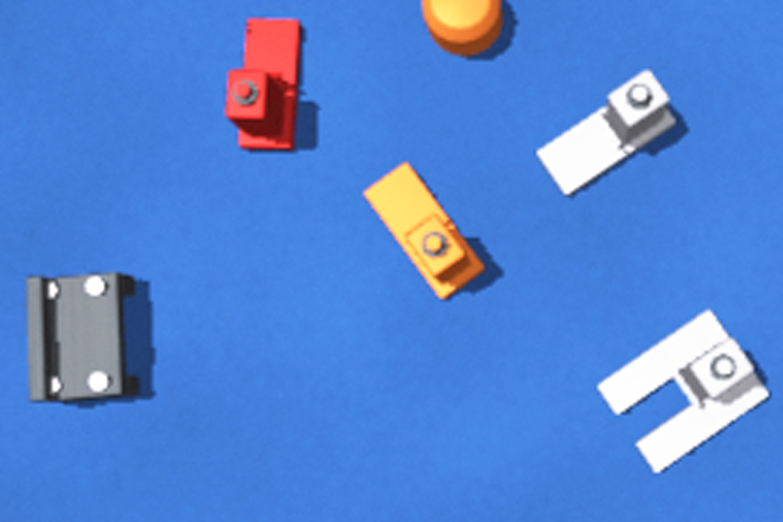

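The crop confirms the choice: the single long narrow toe belongs to the grey clamp, jaw at crop (637,97), toe tip at (553,173). The fork clamp is at (690,390), and the block's mouth faces right at crop x≈125. Both cameras agree within 2 mm. Grasping now.

```bash
cat >> h.py <<'E'
def R(yaw,s):   # tool down, tool y = s * clamp y axis
    a=np.radians(yaw); y=s*np.array([-np.sin(a),np.cos(a),0]); z=np.array([0,0,-1.]); return np.stack([np.cross(y,z),y,z],1)
BO=np.array([504.3,225.3]); BY=93.8; bd=np.array([np.cos(np.radians(BY)),np.sin(np.radians(BY))]); bn=np.array([-bd[1],bd[0]])
def jaw(x,z,y=0): return [*(BO+(x-25)*bd+y*bn),z]   # TCP for clamp origin at block x,y
E
python3 - <<'E'
from h import *
G=[655.6,-147.5]
for s in(1,-1): 
    for p,r in (([*G,48],R(122.6,s)),(jaw(-75,160),R(BY,s)),(jaw(-5,48),R(BY,s))): 
        q=m.ik(p,r); print(s,None if q is None else np.round(q,0))
s=1 if m.ik([*G,48],R(122.6,1)) is not None and abs(m.ik([*G,48],R(122.6,1))[5])<abs(m.ik([*G,48],R(122.6,-1))[5]) else -1
print('s',s)
m.reach([*G,150],R(122.6,s)); print(m.get_t())
print(m.movel([*G,48],max_speed=100,f_stop=15), m.get_ee_pos())
m.gripper_to(20,80); print('open',m.get_opening(),m.get_contact_force())
m.movel([*G,165],max_speed=100); m.wait(.2)
print('open',m.get_opening(),m.get_contact_force(),m.get_t())
E
```

```text
1 [-19.  31.  88.  -0.  61. 128.]
1 None
1 None
-1 [-19.  31.  88.  -0.  61. -52.]
-1 [  5.   4. 107.  -0.  68.   1.]
-1 [ 13.  16. 108.  -0.  56.   9.]
s -1
2.2333
False [ 656.35883829 -147.76076985   49.03631318]
open 27.322560473399808 [-0.07703331 -0.53544289  2.86779979]
open 26.90528461867572 [ 0.54670081 -0.36913437 -4.94147459] 5.4833
```

Run:
```python
from h import *
r=R(BY,-1)
m.reach(jaw(-75,165),r); m.movel(jaw(-75,62),max_speed=80); m.wait(.2)
print(m.get_ee_pos(),jaw(-75,62),m.get_contact_force(),m.get_t())
p,W=snap('top'); save('pre_t',p,(70,190,260,310),4)
p,W=snap('side'); save('pre_s',p,(150,280,400,420),3.2)
```

```text
[511.26150198 125.57093226  62.47331076] [np.float64(510.92739004000003), np.float64(125.51985317079502), 62] [-0.47958084 -0.31466208 -4.46668098] 8.3
```

View pics/pre_t.png

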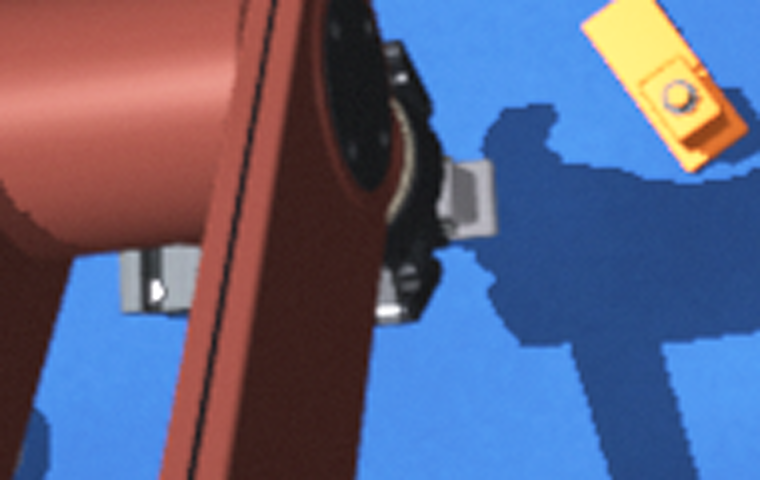

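View pics/pre_s.png

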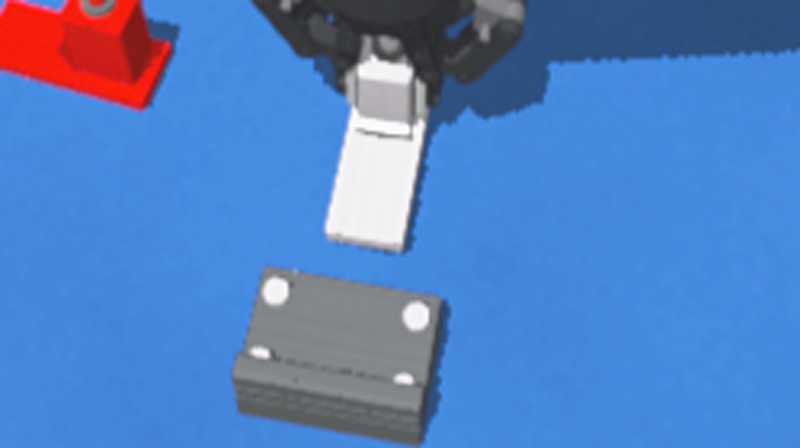

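The side view (pre_s) shows the toe tip at crop (330..403, 235..250), lined up with the block mouth at (262..440, 268..298). The arm hides most of the top view. I'll measure the held foot from the side depth.

Run:
```python
from h import *
z=np.load('side.npz'); p,W=z['p'],z['W']; s=cv2.cvtColor(p,cv2.COLOR_RGB2HSV)[...,1]
u0,v0,u1,v1=250,318,286,361
w=W[v0:v1,u0:u1].reshape(-1,3); k=(s[v0:v1,u0:u1].reshape(-1)<110)&(w[:,2]>5)&(w[:,2]<45); w=w[k]
b=np.c_[(w[:,:2]-BO)@bd,(w[:,:2]-BO)@bn,w[:,2]]
A=np.c_[b[:,:2],np.ones(len(b))]; res=b[:,2]-A@np.linalg.lstsq(A,b[:,2],rcond=None)[0]; b=b[abs(res)<4]
A=np.c_[b[:,:2],np.ones(len(b))]; print('plane dz/dx,dz/dy',np.linalg.lstsq(A,b[:,2],rcond=None)[0],'z med',np.median(b[:,2]))
r=cv2.minAreaRect(b[:,:2].astype(np.float32)); print(np.round(cv2.boxPoints(r),1).tolist(),r)
```

```text
plane dz/dx,dz/dy [-1.79337430e-02 -6.88922071e-05  2.51982373e+01] z med 26.24298446711424
[[-93.4000015258789, -21.399999618530273], [-24.200000762939453, -21.399999618530273], [-24.100000381469727, 18.700000762939453], [-93.30000305175781, 18.700000762939453]] ((-58.755165100097656, -1.357004165649414), (40.128990173339844, 69.19598388671875), 89.97042083740234)
```

Held foot: yaw error about 0°, y = -1.4 mm, pitch 1°, tip at -24 mm, underside about 14 mm up. Lowering to about 3 mm and inserting.

Run:
```python
from h import *
bx=lambda:(round(float((m.get_ee_pos()[:2]-BO)@bd+25),1),round(float((m.get_ee_pos()[:2]-BO)@bn),1),round(float(m.get_ee_pos()[2]),1))
print('low',m.movel(jaw(-75,52,1.4),max_speed=40,f_stop=10),bx(),m.get_contact_force())
z=m.get_ee_pos()[2] if m.get_ee_pos()[2]>54 else 52
print('in',m.movel(jaw(-16,z,1.4),max_speed=60,f_stop=15),bx(),m.get_contact_force())
print('home',m.movel(jaw(4,z,1.4),max_speed=15,f_stop=12),bx(),m.get_contact_force(),m.get_t())
x=bx()[0]
print('floor',m.movel(jaw(x-.5,46,1.4),max_speed=10,f_stop=6),bx(),m.get_contact_force(),m.get_t())
p,W=snap('side'); save('in_s',p,(150,280,400,420),3.2)
```

```text
low False (-75.0, 2.0, 51.3) [ 0.55854384  0.41424643 -5.26341026]
in False (-16.3, 1.4, 51.9) [ 0.20709797  0.68224463 -4.66506776]
home True (-3.9, 2.2, 51.3) [-0.57289628 -0.09690266 -5.41874924] 10.8167
floor True (-4.3, 2.9, 48.5) [-0.55230806 -0.64330022  5.70400294] 11.125
```

View pics/in_s.png

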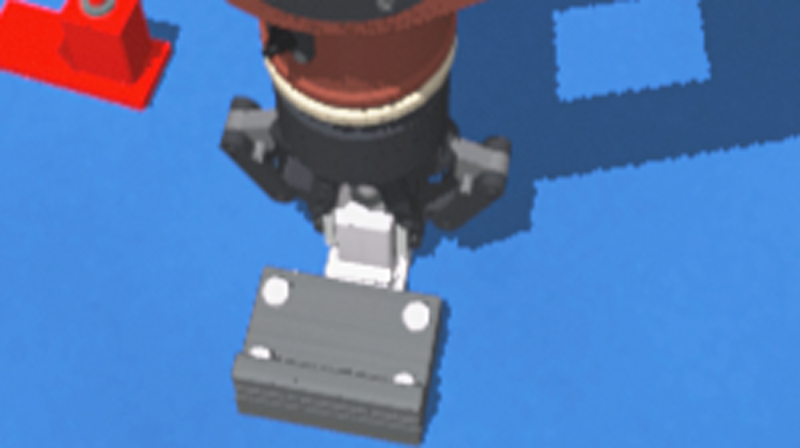

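The jaw now stands close to the mouth and the toe is in the pocket. Contact came at x≈-4 mm (expected about -5) and floor contact at TCP z 48.5 (expected about 49). Releasing and backing off.

Run:
```python
from h import *
m.gripper_to(60); m.wait(.2)
e=np.array(m.get_ee_pos()); m.movel(list(e+[0,0,130]),max_speed=100)
m.movel(list(e+[0,-230,200]),max_speed=200); print(m.get_contact_force(),m.get_t())
def rep(p,W,name,u0,v0,u1,v1,zlo,zhi):
    s=cv2.cvtColor(p,cv2.COLOR_RGB2HSV)[v0:v1,u0:u1,1].reshape(-1); w=W[v0:v1,u0:u1].reshape(-1,3); q=w[(s<110)&(w[:,2]>zlo)&(w[:,2]<zhi)]
    b=np.c_[(q[:,:2]-BO)@bd,(q[:,:2]-BO)@bn]; r=cv2.minAreaRect(b.astype(np.float32))
    A=np.c_[b,np.ones(len(b))]; print(name,np.round(cv2.boxPoints(r)).tolist(),np.round(r[0],1),round(r[2],1),'slope',np.linalg.lstsq(A,q[:,2],rcond=None)[0].round(3),'z',np.median(q[:,2]))
p,W=snap('side'); save('fin_s',p,(150,260,400,420),3.2)
rep(p,W,'jaw',240,325,290,372,60,75)
p,W=snap('top'); save('fin_t',p,k=1.4); rep(p,W,'jaw top',125,215,170,280,60,75)
```

```text
[-0.41069931 -0.34226545  0.14146389] 14.5917
jaw [[-47.0, -12.0], [-11.0, -12.0], [-11.0, 16.0], [-47.0, 16.0]] [-29.    1.9] 89.8 slope [-7.4000e-02 -2.6000e-02  6.7895e+01] z 70.06861757101217
jaw top [[0.0, 0.0], [0.0, 0.0], [0.0, 0.0], [0.0, 0.0]] [0. 0.] 0.0 slope [0. 0. 0.] z nan
  return _methods._mean(a, axis=axis, dtype=dtype,
  ret = ret.dtype.type(ret / rcount)
```

View pics/fin_s.png

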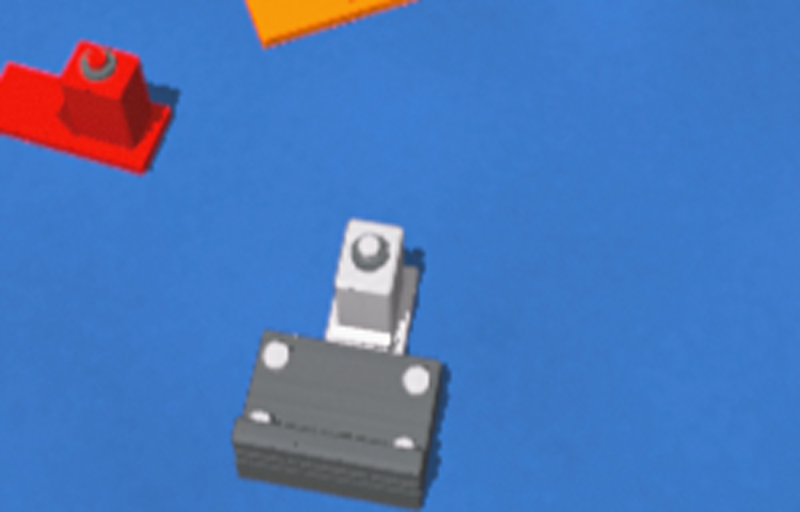

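View pics/fin_t.png

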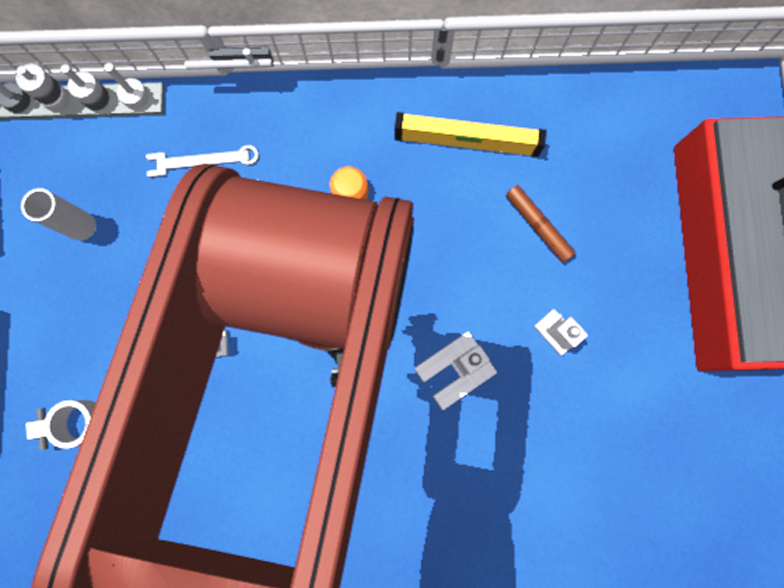

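The side view shows the jaw upright at crop (370,270), standing straight in front of the mouth with the toe inside. In the top view the fork and stub clamps are where they were. The slope estimate of -0.074 probably includes side-face pixels, so I'll recheck it on the saved depth before handing in.

Run:
```python
from h import *
z=np.load('side.npz'); p,W=z['p'],z['W']
s=cv2.cvtColor(p,cv2.COLOR_RGB2HSV)[325:372,240:290,1].reshape(-1); w=W[325:372,240:290].reshape(-1,3)
b=np.c_[(w[:,:2]-BO)@bd,(w[:,:2]-BO)@bn]
for n,k in dict(top=(w[:,2]>66)&(w[:,2]<74),foot=(w[:,2]>5)&(w[:,2]<20)&(b[:,0]<-2)).items():
    k&=(s<110); A=np.c_[b[k],np.ones(k.sum())]; print(n,k.sum(),np.linalg.lstsq(A,w[k,2],rcond=None)[0].round(3),np.median(w[k,2]).round(1))
m.job_done(); print(m.get_t())
```

```text
top 315 [-1.8000e-02 -5.0000e-03  6.9655e+01] 70.2
foot 182 [4.1000e-02 1.3000e-02 1.3335e+01] 12.4
the job is handed in; nothing more can be done
the job is handed in; nothing more can be done
```

I gripped the grey long-toed clamp by its jaw and carried it to the pocket mouth. I slid it in toe first until the force stop tripped, set it on the floor, let go and backed the arm off. The job is handed in; no verdict was reported.

**Final measurements (side camera, in the block's frame):**
- **Position:** x is about -4 mm, so the toe tip is at the back wall within measuring error, and y is about +2 mm.
- **Alignment:** yaw error is about 0°.
- **Flatness:** the foot top is at 12.4 mm and the jaw top at 70.2 mm, so it stands flat on the floor.
- **Time:** the robot clock read 14.6 s after backing off, just before the final pictures and hand-in (limit 38 s).

The fork and stub clamps look unmoved in the last top picture, though I did not re-measure them.

**Checks that failed or disagreed:**
- The first tilt estimate was -0.074, probably because it included pixels from the jaw's sides. On the jaw top alone it was -0.018. A fit on the visible strip of foot gave 0.041 with the opposite sign, so I put it down to noise. All are below the 0.1 rad limit.
- The final check from the top camera gave no reading because the arm hid the clamp.

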